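# Clean the turntable seam under the shelf with the pick

### The job

Take the cleaning pick out of its wooden rest and run its tip along the open groove round the back of the turntable, under the shelf, from its left end (as the robot sees it) to its right end, with the tip down in the groove the whole way, slowly (under 8 cm a second) and without pressing hard; the shelf is low, so lean the pick back. Then stand the pick back in its rest with the collar down on the block, and leave everything else where it is.

Things in the scene. Friction and masses are not known exactly. Their poses are not given: they have to be found in the camera images.
- station: Fixed turntable of wood on a drum with a low shelf over its back, one piece. Origin: turntable axis, on the table top. x points to the back (under the shelf), y to the robot's left, z up. Rim: outer radius 135 mm, top 67 mm above the table. The disc in it (radius 104 mm, top also 67 mm) turns stiffly and need not turn. Between disc and rim runs the groove, see seam_3; for the shelf see shelf_edge.
- shelf_edge (a point): Middle of the shelf board's lower front edge, 175 mm above the table, 80 mm behind the turntable axis. Board: 420 mm wide (y), 110 mm deep (x +80 to +190 mm), 18 mm thick, on upright ends at y = +-195 mm, x +135 to +190 mm. The groove runs up to 30 mm behind this edge; a pick leaning its handle 25 to 30 degrees to -x of the station clears the board all along.
- pick: Cleaning pick, 150 mm long, about 60 g, upright in the rest, tip down. Origin: the very tip; z runs up it to the handle. 6 mm ball tip, 5 mm steel shaft to 38 mm, 10 mm shaft to 84 mm, round black collar (28 mm across) from 84 to 90 mm, square wooden handle 16 x 16 mm from 90 to 150 mm (sides along x, y), to grip from above. At the start the collar lies on the rest, tip 4 mm above the table.
- pick_tip (a point): Centre of the pick's 6 mm ball tip, on the pick's axis, 3 mm above its origin.
- rest: Fixed upright wooden block 56 x 56 x 88 mm (z) with a vertical through hole of 16 mm diameter in the middle, mouth on top with a 2 mm chamfer. Origin: centre of its underside on the table, z up, sides along x and y. The pick stands in it with the collar resting on the top.
- basket: Fixed woven plastic basket of orange teethers, 105 x 140 mm, 75 mm high (teethers up to about 85 mm). Origin: centre of its underside. It and the rest stand on opposite sides of the turntable, either way round.
- jar: Glass baby jar with cap, 58 mm diameter, 85 mm high, on the shelf board. Origin: centre of its underside. Leave alone.
- bowl: White ceramic bowl, 96 mm across, 42 mm high, on the shelf board. Origin: centre of its underside. Leave alone.
- stack_ring: Red plastic stacking ring lying on the disc, 68 mm outer diameter, 18 mm high. Origin: centre of its underside. Leave alone.
- teether: Orange ring teether lying on the disc, 54 mm across, 12 mm high. Origin: centre of its underside. Leave alone.
- cup: White plastic mug on the table beside the shelf, 68 mm diameter, 70 mm high, handle at its +y. Origin: centre of its underside. Leave alone.
- seam_0 (a point): Point on the groove's centreline, on its floor, at the left end (+70 degrees about the turntable axis from the station's x axis, positive to the left).
- seam_1 (a point): Point on the groove's centreline, on its floor, at the left quarter (+47 degrees about the turntable axis from the station's x axis, positive to the left).
- seam_2 (a point): Point on the groove's centreline, on its floor, at just left of the back (+23 degrees about the turntable axis from the station's x axis, positive to the left).
- seam_3 (a point): Middle of the groove (0 degrees, the very back), on its centreline and floor. The groove is an arc about the station's origin: centreline radius 110 mm, 12 mm wide, floor 60 mm and lips 67 mm above the table (7 mm deep); open only round the back, from +80 degrees (left) to -80 degrees (right) from the station's x axis, with solid wood at both ends.
- seam_4 (a point): Point on the groove's centreline, on its floor, at just right of the back (-23 degrees about the turntable axis from the station's x axis, positive to the left).
- seam_5 (a point): Point on the groove's centreline, on its floor, at the right quarter (-47 degrees about the turntable axis from the station's x axis, positive to the left).
- seam_6 (a point): Point on the groove's centreline, on its floor, at the right end (-70 degrees about the turntable axis from the station's x axis, positive to the left).
Things that resemble listed ones, but are neither listed nor needed, are in the scene too. There is more than one size of the pick; the one meant has the size given above.

How it is judged:
By the outcome, as a careful person would: the job done as asked, in the order asked, and still so for the second after the job is handed in, with the robot touching nothing.
It also fails if it takes over 72 s, if anything falls off the work surface, if the arm or the gripper's body presses on something with over 40 N, if the wrist force passes 120 N, or if a joint passes its speed limit or range.

### The arm

A 7-joint arm with a two-finger parallel gripper is mounted at the origin on the work surface. World frame = base frame: x ahead of the robot, y to its left, z up, the work surface at z = 0. Lengths are in m, angles in rad, forces in N, time in s.
With the tool pointing down it reaches from about 0.4 to 0.85 m from the base axis. Payload 10.4 kg.
Tool frame: the origin (TCP) lies at the very end of the fingers, on their centre line; the grasp point (between the pads) lies 19 mm behind it (manip.grip_point_offset is the distance from the TCP to the grasp point, in m); z points along the fingers, y is the line along which they close (so a half turn about z gives the same grasp; the last joint's range is limited). The gripper opens to 85 mm and grips with 20 to 120 N. Pads are 22 mm wide; open, the fingers measure 114 mm over their backs; the gripper's body (76 mm by 85 mm) begins 54 mm behind the grasp point. The pads swing forward as they close: fully open they stand 13 mm farther back than shut.
Start: joints at [-1.271, 0.332, -0.065, 1.46, 0.022, 1.35, -0.088], TCP at [0.198, 0.593, 0.199] pointing down, gripper open.
Joint ranges: [-2.6, 2.6], [-0.5, 2.12], [-1.47, 1.34], [0.16, 2.42], [-1.27, 4.41], [0.06, 2.06], [-2.6, 2.6]. Speed limits (rad/s): [2.22, 2.22, 2.79, 2.79, 3.14, 3.14, 3.14].

### API

Orientations are given as a unit quaternion [x, y, z, w].
In Python, from workcell import manip gives the robot as it stands. The module is installed in compiled form; this text tells all that it offers.
- The arm moves only by the shell command python3 -m inch 'ROWS' [OPENING] [FORCE]. ROWS is JSON, a list of rows, each a list of 2 entries, a list of its own where there are three numbers: the shift along the tool's x, y, z each as a share of 0.08 m, from -1 to 1, then the turn, a rotation vector about the tool's x, y, z each as a share of 45 degrees, from -1 to 1. A call has exactly 10 rows; each row is the pose to reach, as a shift and turn from the pose commanded when the call began, along the tool's axes at that moment; what a row does not reach only later rows make up. A row lasts 1/10 s, in which the tool goes at most 50 mm and 8.59 degrees, less where a joint would pass 70% of its speed; a pose out of reach is approached as far as the arm can. A call with a number of a shift or a turn outside -1 to 1 is refused whole. A call with a gripper value outside its range is refused whole. OPENING is the opening, from 0 (shut) to 1 (fully open), set as the call begins (- or left out, the last holds). The fingers move at their own pace and stop on an object; FORCE is the grip in N (left out, the last holds). Time passes only in rows, so rows that repeat a pose let the fingers close, or fill a call up. It gives the time, the measured TCP pose, the force, the opening and the grip force at its end, in the units of the state.
- manip.get_obs(): the state, without advancing time (a new reading comes with each control period).
- manip.camera(name): name is "scene" or "top"; returns the picture (480x640x3 uint8, red, green, blue); there is no depth.
- manip.camera_params(name): a dict with "fov_y" (degrees; the focal length in pixels is half the picture's height over the tangent of half this angle, whatever the lens; pixels are square), "cx", "cy" (the principal point, pixels), "camera_from_world" (4x4, takes a point from world to camera coordinates). Camera axes: x right, y up, looking along -z (the intrinsics and any distortion apply to the point x, -y, -z); pixel columns grow to the right and rows downward; lengths in m; the calibration is good to about 2 mm. A picture is of the moment at which its call begins. camera_params takes no time and is no camera call.
- manip.hand_in(): hands the job in; it is judged then, once.
The state is a dict: "clock": time; "joint_pos": joint angles; "joint_velocities": joint speeds; "tau": joint torques, N m; "position": TCP position; "ee_rot": TCP orientation; "ft_force": force on the tool from outside, world axes, zero at the start; "torque": the same for the moment, N m; "grip_width": opening from 0.0 (shut) to 1.0 (fully open); "grasp_force": force on a finger pad.
Only numpy, scipy, OpenCV 4.12 (cv2) and the standard library are available. Lean on these libraries where they do the work, as an engineer would, in place of code of your own. Each camera call takes 0.05 s, during which the arm holds its last target. There are 200 camera calls.

## Working session

There is one attempt and no reset: what is moved stays moved. The work goes in short steps, Python scripts to look and compute and a shell command to move; the robot and the scene stay as the last step left them, time stands still between calls to the robot, and variables do not carry over. Pictures are saved under pics/ and viewed, at most 10 in all, crops included, and the job is handed in when it is done.

```bash
mkdir -p pics
python3 - <<'E'
from workcell import manip
import cv2,numpy as np
for n in("scene","top"):
    im=manip.camera(n); cv2.imwrite(f"pics/{n}0.png",im[:,:,::-1])
    p=manip.camera_params(n); print(n,{k:(np.round(v,4).tolist() if k=="camera_from_world" else v) for k,v in p.items()})
print(manip.get_obs(), manip.grip_point_offset)
E
```

```text
scene {'fov_y': 47.50376059157497, 'cx': 327.28568615293887, 'cy': 236.61543395682594, 'camera_from_world': [[0.8854, -0.4648, 0.0036, -0.5258], [0.3334, 0.6405, 0.6918, -0.2693], [-0.3238, -0.6114, 0.7221, -1.0966], [0.0, 0.0, 0.0, 1.0]]}
top {'fov_y': 48.27925961289982, 'cx': 324.3641358677951, 'cy': 241.04800345422393, 'camera_from_world': [[-0.0057, -0.9999, 0.0128, -0.065], [0.9867, -0.0035, 0.1624, -0.6012], [-0.1623, 0.0135, 0.9866, -1.1117], [0.0, 0.0, 0.0, 1.0]]}
{'clock': 0.1, 'joint_pos': array([-1.27060883,  0.33281897, -0.06470392,  1.46085434,  0.0216021 ,
        1.34990582, -0.08848204]), 'joint_velocities': array([ 0.00054274, -0.00186745,  0.00140702, -0.00240398, -0.00089274,
       -0.00187426,  0.00174884]), 'tau': array([ 2.02559168e-03, -6.26738548e+01,  4.93775611e-02, -3.92427886e+01,
        1.62091322e-02,  6.85743667e-03,  4.43399779e-05]), 'position': array([0.19814002, 0.59236075, 0.19789053]), 'ee_rot': array([ 1.60673594e-01,  9.87007386e-01, -6.41162651e-04, -7.44560478e-05]), 'ft_force': array([-0.00080024,  0.4475348 , -0.01874287]), 'torque': array([ 0.01770462, -0.00444837, -0.02198977]), 'grasp_force': 0.0, 'grip_width': 1.001768130909498} 0.0187
```

View pics/scene0.png

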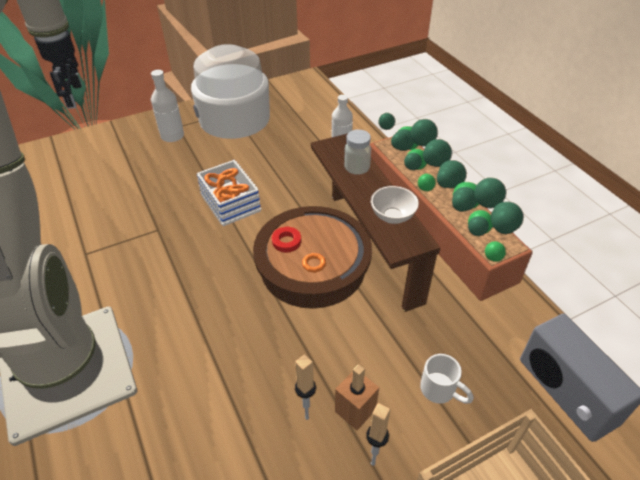

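View pics/top0.png

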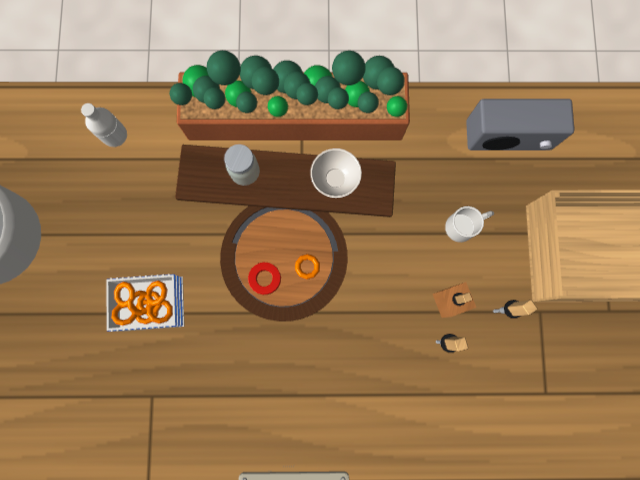

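The scene view shows the turntable at (312,255), the shelf behind it, the basket on the left, and the rest with its pick at (357,395). Two look-alike picks stand at (305,380) and (378,430). In the top view the turntable is at (284,258), the rest at (455,300), and the basket at (145,302) on the left.

```bash
cat > h.py <<'E'
import numpy as np,cv2
from workcell import manip
P={n:manip.camera_params(n) for n in("scene","top")}
def ray(n,uv):
    p=P[n];f=240/np.tan(np.radians(p["fov_y"]/2));M=np.array(p["camera_from_world"])
    uv=np.atleast_2d(np.array(uv,float))
    d=np.c_[(uv[:,0]-p["cx"])/f,-(uv[:,1]-p["cy"])/f,-np.ones(len(uv))]@M[:3,:3]
    return -M[:3,:3].T@M[:3,3],d
def plane(n,uv,z):
    o,d=ray(n,uv);return o+d*((z-o[2])/d[:,2])[:,None]
def tri(a,b):
    o1,d1=ray("scene",a);o2,d2=ray("top",b);d1,d2=d1[0],d2[0]
    t=np.linalg.lstsq(np.c_[d1,-d2],o2-o1,rcond=None)[0]
    p,q=o1+d1*t[0],o2+d2*t[1];return (p+q)/2,np.linalg.norm(p-q)
def proj(n,X):
    p=P[n];f=240/np.tan(np.radians(p["fov_y"]/2));M=np.array(p["camera_from_world"])
    c=np.atleast_2d(X)@M[:3,:3].T+M[:3,3];return np.c_[p["cx"]-f*c[:,0]/c[:,2],p["cy"]+f*c[:,1]/c[:,2]]
E
python3 - <<'E'
from h import *
t=cv2.imread("pics/top0.png");s=cv2.imread("pics/scene0.png")
# shelf corners estimate
m=(t.max(2)<75)&(t[:,:,2]>t[:,:,0]); m=m.astype(np.uint8)
m[:, :170]=0;m[:,410:]=0;m[:142]=0;m[330:]=0
sh=m.copy();
ys,xs=np.nonzero(m)
# rim lower outline: for columns 225..343 lowest dark pixel ; ray radial from (284,258)
pts=[]
for a in np.radians(np.arange(-20,201,3)):
    r=np.arange(30,85,.25);u=284+r*np.cos(a);v=258+r*np.sin(a)
    k=m[np.round(v).astype(int),np.round(u).astype(int)]
    pts.append((a,r[np.nonzero(k)[0][0]] if k.any() else 0,r[np.nonzero(k)[0][-1]] if k.any() else 0))
pts=np.array(pts)
def circ(w):
    A=np.c_[2*w[:,:2],np.ones(len(w))];c=np.linalg.lstsq(A,(w[:,:2]**2).sum(1),rcond=None)[0];return c[:2],np.sqrt(c[2]+c[:2]@c[:2])
for j,nm in((1,"inner"),(2,"outer")):
    q=pts[(pts[:,0]>0.2)&(pts[:,0]<2.9)]
    uv=np.c_[284+q[:,j]*np.cos(q[:,0]),258+q[:,j]*np.sin(q[:,0])]
    w=plane("top",uv,.067);c,r=circ(w);res=np.hypot(*(w[:,:2]-c).T)-r
    print(nm,c,r,res.std())
ps=sh.copy();ps[218:]=0
cn=max(cv2.findContours(ps,0,2)[0],key=cv2.contourArea)
print("shelf approx",cv2.approxPolyDP(cn,6,True)[:,0].tolist(),cv2.contourArea(cn))
A=cv2.resize(t[275:365,425:545],None,fx=5,fy=5,interpolation=2)
B=cv2.resize(s[350:470,290:400],None,fx=5,fy=5,interpolation=2)
cv2.imwrite("pics/ct.png",A);cv2.imwrite("pics/cs.png",B)
E
```

```text
inner [0.49720295 0.05652109] 0.07511925381504245 2.4172953968043642e-17
outer [0.49613224 0.05733511] 0.0764552989292003 6.105617725536534e-17
shelf approx [[247, 217], [265, 207], [375, 214], [248, 205], [261, 207]] 123.5
```

View pics/ct.png

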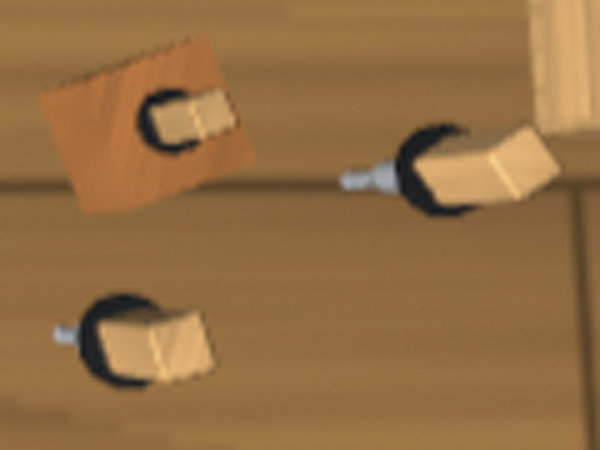

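View pics/cs.png

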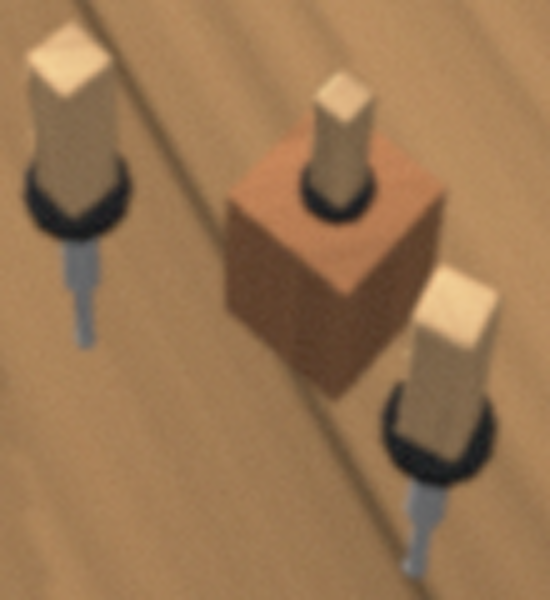

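The crops show the rest's top corners and the pick's handle top: (468,297) in the top view, (359,369) in the scene view. The rest's pick is the small one; the look-alikes are bigger. My rim mask failed, so I'll redo it.

Run:
```python
from h import *
t=cv2.imread("pics/top0.png")
print("cols rim",t[310,284],t[258,228],"shelf",t[180,290],t[160,200],"table",t[340,284],"disc",t[230,284])
g=cv2.GaussianBlur(t[:,:,2],(3,3),0).astype(float)
from scipy.ndimage import map_coordinates as mc
def circ(w):
    A=np.c_[2*w[:,:2],np.ones(len(w))];c=np.linalg.lstsq(A,(w[:,:2]**2).sum(1),rcond=None)[0];return c[:2],np.sqrt(c[2]+c[:2]@c[:2])
for nm,lo,hi,sg,amin,amax in(("outer",57,72,1,15,150),("disc",42,57,-1,15,165)):
    uv=[]
    for a in np.radians(np.arange(amin,amax,3)):
        r=np.arange(lo,hi,.25);d=np.gradient(mc(g,[258+r*np.sin(a),284+r*np.cos(a)],order=1))*sg
        k=d.argmax();uv.append((284+r[k]*np.cos(a),258+r[k]*np.sin(a)))
    w=plane("top",uv,.067)
    for _ in range(4):
        c,r=circ(w);e=np.abs(np.hypot(*(w[:,:2]-c).T)-r);w=w[e<max(.0012,2*np.median(e))]
    print(nm,c,r,len(w),e.std())
# shelf edges: front edge (low side) of top face & back & ends -> fit lines
L={}
def edge(name,p0,p1,z,half=6):
    p0,p1=np.array(p0,float),np.array(p1,float);d=(p1-p0)/np.linalg.norm(p1-p0);n=np.array([-d[1],d[0]])
    pts=[]
    for s in np.linspace(.08,.92,40):
        q=p0+s*(p1-p0);k=np.arange(-half,half+.1,.25);x=q+k[:,None]*n
        dd=np.abs(np.gradient(mc(g,[x[:,1],x[:,0]],order=1)));pts.append(x[dd.argmax()])
    w=plane("top",pts,z)[:,:2]
    vx,vy,x0,y0=cv2.fitLine(w.astype(np.float32),cv2.DIST_HUBER,0,.01,.01).ravel()
    res=np.abs((w-[x0,y0])@[-vy,vx]);print(name,"dir",np.degrees(np.arctan2(vy,vx)),"pt",x0,y0,"res",np.median(res));return vx,vy,x0,y0
edge("shelf back",(182,145),(395,160),.193)
edge("shelf frontlow",(176,198),(392,216),.175)
edge("shelf front-top",(176,198),(392,216),.193)
edge("L",(182,145),(176,198),.193);edge("R",(395,160),(392,216),.193)
R=np.array([[433,294],[466,282.6],[476.2,307.6],[442,317.8]]);w=plane("top",R,.088);print("rest top",w.mean(0),np.linalg.norm(w-np.roll(w,-1,0),axis=1),np.degrees(np.arctan2(*(w[1]-w[0])[1::-1])),np.degrees(np.arctan2(*(w[2]-w[3])[1::-1])))
S=np.array([[228,197],[345,293],[445,192]])/5+[290,350];w=plane("scene",S,.088);print("scene rest",(w[0]+w[2])/2,np.linalg.norm(np.diff(w,axis=0),axis=1),np.degrees(np.arctan2(*(w[1]-w[0])[1::-1])),np.degrees(np.arctan2(*(w[2]-w[1])[1::-1])))
print("handle tri",tri((358.8,369.4),(468.2,297.4)))
H=np.array([[192,100],[228,87],[240,125],[203,138]])/5+[425,275];w=plane("top",H,.154);print("handle",w.mean(0),np.linalg.norm(w-np.roll(w,-1,0),axis=1),np.degrees(np.arctan2(*(w[1]-w[0])[1::-1])))
H=np.array([[314,98],[345,125],[374,95],[343,70]])/5+[290,350];w=plane("scene",H,.154);print("handle scene",w.mean(0),np.linalg.norm(w-np.roll(w,-1,0),axis=1),np.degrees(np.arctan2(*(w[1]-w[0])[1::-1])),np.degrees(np.arctan2(*(w[2]-w[1])[1::-1])))
```

```text
cols rim [32 51 80] [31 50 79] shelf [31 51 83] [31 50 79] table [ 65 110 148] disc [ 59 104 161]
outer [0.56407771 0.01922567] 0.1345082438606556 38 0.00019522972887768214
disc [0.564808   0.01967382] 0.10350146774346158 50 0.00026260522242852434
shelf back dir 86.05997 pt 0.7536685 -0.010525256 res 0.0017397648845350073
shelf frontlow dir 85.26613 pt 0.64558774 0.021521196 res 0.0008161512518199457
shelf front-top dir 85.26613 pt 0.6414746 0.020222723 res 0.0008017249766228904
L dir -4.077726 pt 0.7140951 0.2161865 res 0.00046381422733339636
R dir -5.073061 pt 0.691538 -0.20190828 res 0.0003655726865487613
rest top [ 0.46934492 -0.33487465  0.088     ] [0.07339868 0.05488873 0.07441267 0.05156838] -71.51995119605674 -74.06710490023143
scene rest [ 0.47270014 -0.34565922  0.088     ] [0.05432682 0.05362735] -69.76079322671863 18.185106182359185
handle tri (array([ 0.47203895, -0.34518395,  0.15518266]), np.float64(0.000848606167398781))
handle [ 0.47152393 -0.34525231  0.154     ] [0.01514844 0.01526592 0.01548128 0.01515023] -70.82103820062596
handle scene [ 0.47286658 -0.34469077  0.154     ] [0.01438592 0.01538527 0.01399466 0.01491913] -72.90918032637182 20.112787842652445
```

```bash
cat >> h.py <<'E'
from scipy.spatial.transform import Rotation as R
def orient(yaz,lean=0,leandir=0):
    """tool down, tool y at azimuth yaz (deg), then back of tool leaned by `lean` toward azimuth leandir"""
    a=np.radians(yaz);y=np.array([np.cos(a),np.sin(a),0]);z=np.array([0,0,-1.]);M=R.from_matrix(np.c_[np.cross(y,z),y,z])
    b=np.radians(leandir);ax=np.cross([0,0,1],[np.cos(b),np.sin(b),0]);return R.from_rotvec(ax*np.radians(lean))*M
def plan(p,q,wps,rnd=2):
    """prints end-of-call values (shift share, turn share) for a chain of calls through waypoints"""
    p=np.array(p,float)
    for P_,Q in wps:
        for _ in range(20):
            d=q.inv().apply(P_-p)/.08;r=(q.inv()*Q).as_rotvec()/np.radians(45)
            v=np.r_[d,r]
            if np.abs(d).max()<.005 and np.abs(r).max()<.005:break
            f=min(1,1/np.abs(v).max());n=int(np.ceil(1/f-1e-6));v=np.round(v/n,rnd)
            print(v[:3].tolist(),v[3:].tolist(),end=" -> ")
            p=p+q.apply(v[:3]*.08);q=q*R.from_rotvec(v[3:]*np.radians(45));print(np.round(p,3))
            if n==1:break
    return p,q
E
python3 - <<'E'
from h import *
print("A",tri((304,362.4),(462,344)),"B",tri((381,411),(530.4,307.6)))
o=manip.get_obs();q=R.from_quat(o["ee_rot"])
w=[((.34,.41,.2),40),((.48,.12,.2),0),((.50,-.12,.2),-35),((.472,-.345,.2),-71.3)]
plan(o["position"],q,[(np.array(a),orient(b)) for a,b in w],1)
E
```

```text
A (array([ 0.38439107, -0.31612571,  0.2027752 ]), np.float64(0.00039504534195350903)) B (array([ 0.44999625, -0.44557321,  0.20479472]), np.float64(0.001081919911866941))
[-0.8, -0.5, -0.0] [-0.0, 0.0, 0.2] -> [0.246 0.534 0.198]
[-0.9, -0.4, -0.0] [-0.0, 0.0, 0.3] -> [0.295 0.473 0.198]
[-0.9, -0.2, -0.0] [-0.0, 0.0, 0.2] -> [0.339 0.413 0.198]
[-1.0, -0.3, -0.0] [-0.0, 0.0, 0.2] -> [0.372 0.336 0.198]
[-0.8, -0.1, -0.0] [-0.0, 0.0, 0.2] -> [0.398 0.278 0.198]
[-0.7, 0.1, -0.0] [-0.0, 0.0, 0.2] -> [0.427 0.229 0.198]
[-0.7, 0.2, -0.0] [-0.0, 0.0, 0.1] -> [0.455 0.178 0.198]
[-0.8, 0.2, -0.0] [-0.0, 0.0, 0.2] -> [0.48  0.117 0.198]
[-1.0, 0.1, -0.0] [0.0, 0.0, 0.3] -> [0.487 0.037 0.198]
[-0.9, 0.3, -0.0] [0.0, 0.0, 0.2] -> [ 0.493 -0.039  0.199]
[-0.9, 0.5, -0.0] [0.0, 0.0, 0.3] -> [ 0.502 -0.121  0.199]
[-0.8, 0.5, -0.0] [0.0, 0.0, 0.3] -> [ 0.496 -0.196  0.199]
[-0.7, 0.6, -0.0] [0.0, 0.0, 0.2] -> [ 0.484 -0.269  0.199]
[-0.6, 0.7, -0.0] [0.0, 0.0, 0.3] -> [ 0.472 -0.342  0.199]
```

```bash
python3 -m inch '[[[-0.08,-0.05,0],[0,0,0.02]],[[-0.16,-0.1,0],[0,0,0.04]],[[-0.24,-0.15,0],[0,0,0.06]],[[-0.32,-0.2,0],[0,0,0.08]],[[-0.4,-0.25,0],[0,0,0.1]],[[-0.48,-0.3,0],[0,0,0.12]],[[-0.56,-0.35,0],[0,0,0.14]],[[-0.64,-0.4,0],[0,0,0.16]],[[-0.72,-0.45,0],[0,0,0.18]],[[-0.8,-0.5,0],[0,0,0.2]]]' 0.55
python3 -m inch '[[[-0.09,-0.04,0],[0,0,0.03]],[[-0.18,-0.08,0],[0,0,0.06]],[[-0.27,-0.12,0],[0,0,0.09]],[[-0.36,-0.16,0],[0,0,0.12]],[[-0.45,-0.2,0],[0,0,0.15]],[[-0.54,-0.24,0],[0,0,0.18]],[[-0.63,-0.28,0],[0,0,0.21]],[[-0.72,-0.32,0],[0,0,0.24]],[[-0.81,-0.36,0],[0,0,0.27]],[[-0.9,-0.4,0],[0,0,0.3]]]'
```

```text
clock: 1.1
position: [0.2467, 0.534, 0.1986]
ee_rot: [0.238, 0.971, 0.0, -0.0]
ft_force: [0.8, 0.2, 0.6]
grip_width: 0.551
grasp_force: 0.0
clock: 2.1
position: [0.2957, 0.4724, 0.1986]
ee_rot: [0.351, 0.936, 0.0, -0.0]
ft_force: [1.0, 0.1, 0.0]
grip_width: 0.551
grasp_force: 0.0
```

```bash
python3 -m inch '[[[-0.09,-0.02,0],[0,0,0.02]],[[-0.18,-0.04,0],[0,0,0.04]],[[-0.27,-0.06,0],[0,0,0.06]],[[-0.36,-0.08,0],[0,0,0.08]],[[-0.45,-0.1,0],[0,0,0.1]],[[-0.54,-0.12,0],[0,0,0.12]],[[-0.63,-0.14,0],[0,0,0.14]],[[-0.72,-0.16,0],[0,0,0.16]],[[-0.81,-0.18,0],[0,0,0.18]],[[-0.9,-0.2,0],[0,0,0.2]]]'
python3 -m inch '[[[-0.1,-0.03,0],[0,0,0.02]],[[-0.2,-0.06,0],[0,0,0.04]],[[-0.3,-0.09,0],[0,0,0.06]],[[-0.4,-0.12,0],[0,0,0.08]],[[-0.5,-0.15,0],[0,0,0.1]],[[-0.6,-0.18,0],[0,0,0.12]],[[-0.7,-0.21,0],[0,0,0.14]],[[-0.8,-0.24,0],[0,0,0.16]],[[-0.9,-0.27,0],[0,0,0.18]],[[-1,-0.3,0],[0,0,0.2]]]'
python3 -m inch '[[[-0.1,0,0],[0,0,0.02]],[[-0.2,0,0],[0,0,0.04]],[[-0.3,0,0],[0,0,0.06]],[[-0.4,0,0],[0,0,0.08]],[[-0.5,0,0],[0,0,0.1]],[[-0.6,0,0],[0,0,0.12]],[[-0.7,0,0],[0,0,0.14]],[[-0.8,0,0],[0,0,0.16]],[[-0.9,0,0],[0,0,0.18]],[[-1,0,0],[0,0,0.2]]]'
python3 - <<'E'
from h import *
o=manip.get_obs();q=R.from_quat(o["ee_rot"])
w=[((.50,-.02,.2),-25),((.472,-.345,.2),-71.3)]
plan(o["position"],q,[(np.array(a),orient(b)) for a,b in w],1)
E
```

```text
clock: 3.1
position: [0.3396, 0.4131, 0.1987]
ee_rot: [0.423, 0.906, 0.0, -0.0]
ft_force: [0.5, -0.6, 0.7]
grip_width: 0.55
grasp_force: 0.0
clock: 4.1
position: [0.3725, 0.3363, 0.1986]
ee_rot: [0.493, 0.87, 0.0, -0.0]
ft_force: [0.7, -0.4, -1.0]
grip_width: 0.554
grasp_force: 0.0
clock: 5.1
position: [0.4138, 0.2677, 0.1986]
ee_rot: [0.56, 0.829, 0.0, -0.0]
ft_force: [-0.1, -0.0, 0.4]
grip_width: 0.555
grasp_force: 0.0
[-0.9, -0.1, -0.0] [-0.0, -0.0, 0.3] -> [0.433 0.198 0.199]
[-0.9, 0.1, -0.0] [-0.0, -0.0, 0.2] -> [0.452 0.128 0.199]
[-0.9, 0.3, -0.0] [-0.0, -0.0, 0.3] -> [0.475 0.056 0.199]
[-0.8, 0.5, -0.0] [-0.0, -0.0, 0.2] -> [ 0.498 -0.016  0.199]
[-1.0, 0.3, -0.0] [-0.0, -0.0, 0.3] -> [ 0.489 -0.099  0.199]
[-0.9, 0.6, -0.0] [-0.0, -0.0, 0.3] -> [ 0.485 -0.186  0.199]
[-0.7, 0.7, -0.0] [-0.0, 0.0, 0.2] -> [ 0.478 -0.264  0.199]
[-0.6, 0.8, -0.0] [-0.0, 0.0, 0.3] -> [ 0.469 -0.344  0.199]
```

```bash
python3 -m inch '[[[-0.1,0,0],[0,0,0.03]],[[-0.2,0,0],[0,0,0.06]],[[-0.3,0,0],[0,0,0.09]],[[-0.4,0,0],[0,0,0.12]],[[-0.5,0,0],[0,0,0.15]],[[-0.6,0,0],[0,0,0.18]],[[-0.7,0,0],[0,0,0.21]],[[-0.8,0,0],[0,0,0.24]],[[-0.9,0,0],[0,0,0.27]],[[-1,0,0],[0,0,0.3]]]'
python3 -m inch '[[[-0.1,0.01,0],[0,0,0.02]],[[-0.2,0.02,0],[0,0,0.04]],[[-0.3,0.03,0],[0,0,0.06]],[[-0.4,0.04,0],[0,0,0.08]],[[-0.5,0.05,0],[0,0,0.1]],[[-0.6,0.06,0],[0,0,0.12]],[[-0.7,0.07,0],[0,0,0.14]],[[-0.8,0.08,0],[0,0,0.16]],[[-0.9,0.09,0],[0,0,0.18]],[[-1,0.1,0],[0,0,0.2]]]'
python3 -m inch '[[[-0.1,0.03,0],[0,0,0.03]],[[-0.2,0.06,0],[0,0,0.06]],[[-0.3,0.09,0],[0,0,0.09]],[[-0.4,0.12,0],[0,0,0.12]],[[-0.5,0.15,0],[0,0,0.15]],[[-0.6,0.18,0],[0,0,0.18]],[[-0.7,0.21,0],[0,0,0.21]],[[-0.8,0.24,0],[0,0,0.24]],[[-0.9,0.27,0],[0,0,0.27]],[[-1,0.3,0],[0,0,0.3]]]'
python3 -m inch '[[[-0.1,0.05,0],[0,0,0.03]],[[-0.2,0.1,0],[0,0,0.06]],[[-0.3,0.15,0],[0,0,0.09]],[[-0.4,0.2,0],[0,0,0.12]],[[-0.5,0.25,0],[0,0,0.15]],[[-0.6,0.3,0],[0,0,0.18]],[[-0.7,0.35,0],[0,0,0.21]],[[-0.8,0.4,0],[0,0,0.24]],[[-0.9,0.45,0],[0,0,0.27]],[[-1,0.5,0],[0,0,0.3]]]'
python3 - <<'E'
from h import *
o=manip.get_obs();q=R.from_quat(o["ee_rot"])
w=[((.472,-.345,.2),-71.3)]
plan(o["position"],q,[(np.array(a),orient(b)) for a,b in w],2);print(o["joint_pos"])
E
```

```text
clock: 6.1
position: [0.4436, 0.1935, 0.1986]
ee_rot: [0.653, 0.757, 0.0, -0.0]
ft_force: [-0.6, -0.3, 0.2]
grip_width: 0.547
grasp_force: 0.0
clock: 7.1
position: [0.4633, 0.1156, 0.1986]
ee_rot: [0.711, 0.704, 0.0, -0.0]
ft_force: [0.3, -0.1, 0.3]
grip_width: 0.553
grasp_force: 0.0
clock: 8.1
position: [0.4867, 0.0353, 0.1986]
ee_rot: [0.789, 0.615, 0.0, -0.0]
ft_force: [0.7, -0.6, 0.6]
grip_width: 0.551
grasp_force: 0.0
clock: 9.1
position: [0.5061, -0.052, 0.1986]
ee_rot: [0.855, 0.518, 0.0, -0.0]
ft_force: [0.0, -0.1, 0.5]
grip_width: 0.549
grasp_force: 0.0
[-0.86, 0.33, -0.0] [-0.0, -0.0, 0.24] -> [ 0.498 -0.125  0.199]
[-0.78, 0.49, -0.01] [-0.0, -0.0, 0.24] -> [ 0.49  -0.198  0.199]
[-0.68, 0.62, -0.0] [-0.0, -0.0, 0.25] -> [ 0.481 -0.272  0.199]
[-0.55, 0.74, -0.01] [-0.0, -0.0, 0.24] -> [ 0.472 -0.345  0.2  ]
[-0.55954645  0.06426574  0.60342675  1.79145919 -0.0379437   1.29735983
 -0.42863522]
```

```bash
python3 -m inch '[[[-0.1,0.04,0],[0,0,0.03]],[[-0.2,0.08,0],[0,0,0.06]],[[-0.3,0.12,0],[0,0,0.09]],[[-0.4,0.16,0],[0,0,0.12]],[[-0.5,0.2,0],[0,0,0.15]],[[-0.6,0.24,0],[0,0,0.18]],[[-0.7,0.28,0],[0,0,0.21]],[[-0.8,0.32,0],[0,0,0.24]],[[-0.9,0.36,0],[0,0,0.27]],[[-1,0.4,0],[0,0,0.3]]]'
python3 -m inch '[[[-0.1,0.08,0],[0,0,0.04]],[[-0.2,0.16,0],[0,0,0.08]],[[-0.3,0.24,0],[0,0,0.12]],[[-0.4,0.32,0],[0,0,0.16]],[[-0.5,0.4,0],[0,0,0.2]],[[-0.6,0.48,0],[0,0,0.24]],[[-0.7,0.56,0],[0,0,0.28]],[[-0.8,0.64,0],[0,0,0.32]],[[-0.9,0.72,0],[0,0,0.36]],[[-1,0.8,0],[0,0,0.4]]]'
python3 - <<'E'
from h import *
o=manip.get_obs();q=R.from_quat(o["ee_rot"])
w=[((.472,-.345,.2),-71.3),((.472,-.345,.112),-71.3)]
plan(o["position"],q,[(np.array(a),orient(b)) for a,b in w],2);print(o["joint_pos"])
E
```

```text
clock: 10.1
position: [0.4973, -0.1378, 0.1986]
ee_rot: [0.91, 0.414, 0.0, -0.0]
ft_force: [-0.1, -0.5, -0.1]
grip_width: 0.548
grasp_force: 0.0
clock: 11.1
position: [0.4932, -0.2402, 0.1985]
ee_rot: [0.964, 0.266, -0.0, -0.0]
ft_force: [-0.5, -0.6, 0.7]
grip_width: 0.551
grasp_force: 0.0
[-0.9, 0.99, -0.02] [-0.0, 0.0, 0.27] -> [ 0.472 -0.345  0.2  ]
[0.0, -0.0, 0.55] [-0.0, 0.0, 0.0] -> [ 0.472 -0.345  0.156]
[0.0, -0.0, 0.55] [-0.0, 0.0, 0.0] -> [ 0.472 -0.345  0.112]
[-0.33058974  0.19241223  0.80132214  1.70163285 -0.14276468  1.30788607
 -0.53343009]
```

```bash
python3 -m inch '[[[-0.09,0.1,0.01],[0,0,0.03]],[[-0.18,0.2,0.02],[0,0,0.06]],[[-0.27,0.3,0.03],[0,0,0.09]],[[-0.36,0.4,0.04],[0,0,0.12]],[[-0.45,0.5,0.05],[0,0,0.15]],[[-0.54,0.6,0.06],[0,0,0.18]],[[-0.63,0.7,0.07],[0,0,0.21]],[[-0.72,0.8,0.08],[0,0,0.24]],[[-0.81,0.9,0.09],[0,0,0.25]],[[-0.9,0.99,0.1],[0,0,0.27]]]'
python3 - <<'E'
from h import *
o=manip.get_obs();print(o["position"],o["ft_force"])
t=manip.camera("top")[:,:,::-1];s=manip.camera("scene")[:,:,::-1]
A=cv2.resize(t[255:365,405:535],None,fx=3,fy=3,interpolation=2);B=cv2.resize(s[320:430,300:430],None,fx=3,fy=3,interpolation=2)
cv2.imwrite("pics/al.png",np.hstack([A,B]))
E
```

```text
clock: 12.1
position: [0.4721, -0.3453, 0.1904]
ee_rot: [0.987, 0.163, -0.0, -0.0]
ft_force: [0.0, 0.8, 0.6]
grip_width: 0.553
grasp_force: 0.0
[ 0.47210125 -0.34526633  0.19044062] [0.01608494 0.80323738 0.61666335]
```

View pics/al.png

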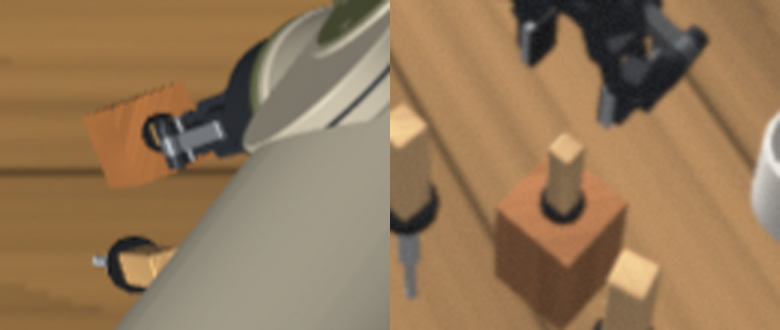

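The right crop shows both fingertips straddling the handle, midpoint about (570,85) above the handle top (566,145), so it's aligned. Now I'll descend and grip.

```bash
python3 -m inch '[[[0,0,0.1],[0,0,0]],[[0,0,0.2],[0,0,0]],[[0,0,0.3],[0,0,0]],[[0,0,0.4],[0,0,0]],[[0,0,0.5],[0,0,0]],[[0,0,0.6],[0,0,0]],[[0,0,0.7],[0,0,0]],[[0,0,0.8],[0,0,0]],[[0,0,0.9],[0,0,0]],[[0,0,1],[0,0,0]]]'
python3 -m inch '[[[0,0,0],[0,0,0]],[[0,0,0],[0,0,0]],[[0,0,0],[0,0,0]],[[0,0,0],[0,0,0]],[[0,0,0],[0,0,0]],[[0,0,0],[0,0,0]],[[0,0,0],[0,0,0]],[[0,0,0],[0,0,0]],[[0,0,0],[0,0,0]],[[0,0,0],[0,0,0]]]' 0 60
```

```text
clock: 13.2
position: [0.4723, -0.3444, 0.1099]
ee_rot: [0.986, 0.164, -0.0, -0.0]
ft_force: [0.8, -0.4, 0.4]
grip_width: 0.551
grasp_force: 0.0
clock: 14.2
position: [0.4725, -0.3445, 0.1107]
ee_rot: [0.986, 0.164, 0.0, 0.0]
ft_force: [-0.6, 0.7, 3.0]
grip_width: 0.159
grasp_force: 59.4
```

```bash
cat >> h.py <<'E'
C0=np.array([.5644,.0194]);YAW=-4.9;LT=.1037
def seam(deg,r=.110):
    a=np.radians(YAW+deg);return C0+r*np.array([np.cos(a),np.sin(a)])
QS=orient(YAW-90,28,YAW+180)
def tcp(c,Q):return np.array(c)-Q.apply([0,0,LT])
E
python3 -m inch '[[[0,0,-0.1],[0,0,0]],[[0,0,-0.2],[0,0,0]],[[0,0,-0.3],[0,0,0]],[[0,0,-0.4],[0,0,0]],[[0,0,-0.5],[0,0,0]],[[0,0,-0.6],[0,0,0]],[[0,0,-0.7],[0,0,0]],[[0,0,-0.8],[0,0,0]],[[0,0,-0.9],[0,0,0]],[[0,0,-1],[0,0,0]]]'
python3 -m inch '[[[0,0,-0.1],[0,0,0]],[[0,0,-0.2],[0,0,0]],[[0,0,-0.3],[0,0,0]],[[0,0,-0.4],[0,0,0]],[[0.1,-0.1,-0.5],[0,0,0]],[[0.2,-0.2,-0.5],[0,0,0]],[[0.4,-0.4,-0.5],[0,0,0]],[[0.6,-0.6,-0.5],[0,0,0]],[[0.8,-0.8,-0.5],[0,0,0]],[[1,-1,-0.5],[0,0,0]]]'
python3 - <<'E'
from h import *
o=manip.get_obs();q=R.from_quat(o["ee_rot"]);print(o["joint_pos"],q.as_euler("xyz",True))
a=np.r_[seam(72),.11]
plan(o["position"],q,[(tcp(a,QS),QS)],2)
E
```

```text
clock: 15.2
position: [0.4723, -0.3444, 0.1912]
ee_rot: [0.986, 0.164, -0.0, -0.0]
ft_force: [-0.7, 0.9, -0.8]
grip_width: 0.165
grasp_force: 59.0
clock: 16.2
position: [0.5229, -0.2405, 0.2303]
ee_rot: [0.986, 0.165, -0.0, -0.0]
ft_force: [0.4, 1.1, -1.0]
grip_width: 0.165
grasp_force: 59.1
[-0.34005211  0.25719602  0.83614495  1.58528191 -0.19360945  1.38578246
 -0.72470168] [-1.79963181e+02  6.06959672e-03  1.89367001e+01]
[0.38, -0.83, 0.07] [-0.03, 0.12, 0.1] -> [ 0.53  -0.168  0.225]
[0.31, -0.87, 0.09] [-0.03, 0.12, 0.1] -> [ 0.537 -0.094  0.219]
[0.23, -0.89, 0.09] [-0.02, 0.12, 0.11] -> [ 0.545 -0.021  0.213]
[0.14, -0.9, 0.09] [-0.03, 0.13, 0.11] -> [0.551 0.052 0.207]
[0.06, -0.92, 0.08] [-0.02, 0.12, 0.1] -> [0.559 0.125 0.202]
```

```bash
python3 -m inch '[[[0.04,-0.1,0],[0,0.01,0.01]],[[0.08,-0.2,0.01],[0,0.02,0.02]],[[0.12,-0.3,0.02],[-0.01,0.03,0.03]],[[0.16,-0.4,0.03],[-0.01,0.05,0.04]],[[0.2,-0.5,0.03],[-0.01,0.06,0.05]],[[0.24,-0.6,0.04],[-0.02,0.07,0.06]],[[0.28,-0.7,0.05],[-0.02,0.08,0.07]],[[0.32,-0.8,0.06],[-0.02,0.1,0.08]],[[0.36,-0.9,0.07],[-0.03,0.11,0.09]],[[0.4,-1,0.07],[-0.03,0.12,0.1]]]'
python3 -m inch '[[[0.03,-0.1,0],[0,0.01,0.01]],[[0.06,-0.2,0.01],[0,0.02,0.02]],[[0.09,-0.3,0.02],[-0.01,0.03,0.03]],[[0.12,-0.4,0.03],[-0.01,0.05,0.04]],[[0.15,-0.5,0.04],[-0.01,0.06,0.05]],[[0.18,-0.6,0.05],[-0.02,0.07,0.06]],[[0.21,-0.7,0.06],[-0.02,0.08,0.07]],[[0.24,-0.8,0.07],[-0.02,0.1,0.08]],[[0.27,-0.9,0.08],[-0.03,0.11,0.09]],[[0.3,-1,0.09],[-0.03,0.12,0.1]]]'
python3 -m inch '[[[0.02,-0.1,0],[0,0.01,0.01]],[[0.04,-0.2,0.01],[0,0.02,0.02]],[[0.06,-0.3,0.02],[-0.01,0.03,0.03]],[[0.08,-0.4,0.03],[-0.01,0.05,0.04]],[[0.1,-0.5,0.04],[-0.01,0.06,0.05]],[[0.12,-0.6,0.05],[-0.02,0.07,0.06]],[[0.14,-0.7,0.06],[-0.02,0.08,0.07]],[[0.16,-0.8,0.07],[-0.02,0.1,0.08]],[[0.18,-0.9,0.08],[-0.03,0.11,0.09]],[[0.2,-1,0.09],[-0.03,0.12,0.1]]]'
python3 - <<'E'
from h import *
o=manip.get_obs();q=R.from_quat(o["ee_rot"])
a=np.r_[seam(72),.11]
plan(o["position"],q,[(tcp(a,QS),QS)],2)
E
```

```text
clock: 17.2
position: [0.5264, -0.1562, 0.2249]
ee_rot: [0.991, 0.124, 0.049, 0.004]
ft_force: [-0.5, 0.2, -0.6]
grip_width: 0.167
grasp_force: 59.0
clock: 18.2
position: [0.5305, -0.0727, 0.2185]
ee_rot: [0.992, 0.085, 0.097, 0.007]
ft_force: [1.1, -1.1, 0.3]
grip_width: 0.163
grasp_force: 59.0
clock: 19.2
position: [0.534, 0.009, 0.2119]
ee_rot: [0.988, 0.045, 0.145, 0.011]
ft_force: [-0.3, -0.4, 0.3]
grip_width: 0.162
grasp_force: 59.0
[0.2, -0.71, 0.1] [-0.02, 0.12, 0.11] -> [0.547 0.067 0.207]
[0.12, -0.73, 0.1] [-0.02, 0.13, 0.11] -> [0.559 0.125 0.202]
```

```bash
python3 -m inch '[[[0.02,-0.07,0.01],[0,0.01,0.01]],[[0.04,-0.14,0.02],[0,0.02,0.02]],[[0.06,-0.21,0.03],[0,0.04,0.03]],[[0.08,-0.28,0.04],[-0.01,0.05,0.04]],[[0.1,-0.35,0.05],[-0.01,0.06,0.05]],[[0.12,-0.42,0.06],[-0.01,0.07,0.06]],[[0.14,-0.49,0.07],[-0.01,0.08,0.08]],[[0.16,-0.56,0.08],[-0.02,0.1,0.09]],[[0.18,-0.63,0.09],[-0.02,0.11,0.1]],[[0.2,-0.71,0.1],[-0.02,0.12,0.11]]]'
python3 -m inch '[[[0.01,-0.07,0.01],[0,0.01,0.01]],[[0.02,-0.14,0.02],[0,0.02,0.02]],[[0.03,-0.21,0.03],[0,0.04,0.03]],[[0.04,-0.28,0.04],[-0.01,0.05,0.04]],[[0.06,-0.35,0.05],[-0.01,0.06,0.05]],[[0.07,-0.43,0.06],[-0.01,0.07,0.06]],[[0.08,-0.51,0.07],[-0.01,0.09,0.08]],[[0.1,-0.58,0.08],[-0.02,0.1,0.09]],[[0.12,-0.66,0.09],[-0.02,0.12,0.1]],[[0.12,-0.73,0.1],[-0.02,0.13,0.11]]]'
python3 - <<'E'
from h import *
o=manip.get_obs();q=R.from_quat(o["ee_rot"]);tip=o["position"]+q.apply([0,0,LT]);print(tip,(q.inv()*QS).as_rotvec(True),o["joint_pos"])
print(proj("top",tip),proj("scene",tip))
t=manip.camera("top")[:,:,::-1];s=manip.camera("scene")[:,:,::-1]
a=proj("top",tip)[0].astype(int);b=proj("scene",tip)[0].astype(int);print(a,b)
cv2.imwrite("pics/t5.png",t);cv2.imwrite("pics/s5.png",s)
f=lambda im,c:cv2.resize(im[c[1]-45:c[1]+45,c[0]-35:c[0]+30],None,fx=6,fy=6,interpolation=2)
cv2.imwrite("pics/g0.png",np.hstack([f(t,a),f(s,b)]))
E
```

```text
clock: 20.2
position: [0.5469, 0.0666, 0.2068]
ee_rot: [0.981, 0.002, 0.192, 0.011]
ft_force: [0.4, -0.6, -1.5]
grip_width: 0.164
grasp_force: 59.0
clock: 21.2
position: [0.5588, 0.1252, 0.2016]
ee_rot: [0.969, -0.041, 0.242, 0.01]
ft_force: [0.2, 0.4, -0.1]
grip_width: 0.16
grasp_force: 59.1
[0.60739588 0.12108149 0.11010428] [-0.03246613 -0.03840856 -0.00800235] [-0.73962841 -0.14289188  0.25633064  2.05958243  0.39532718  0.83472025
 -2.34470601]
[[232.77677198 233.46918144]] [[308.69065744 199.79112106]]
[232 233] [308 199]
```

View pics/g0.png

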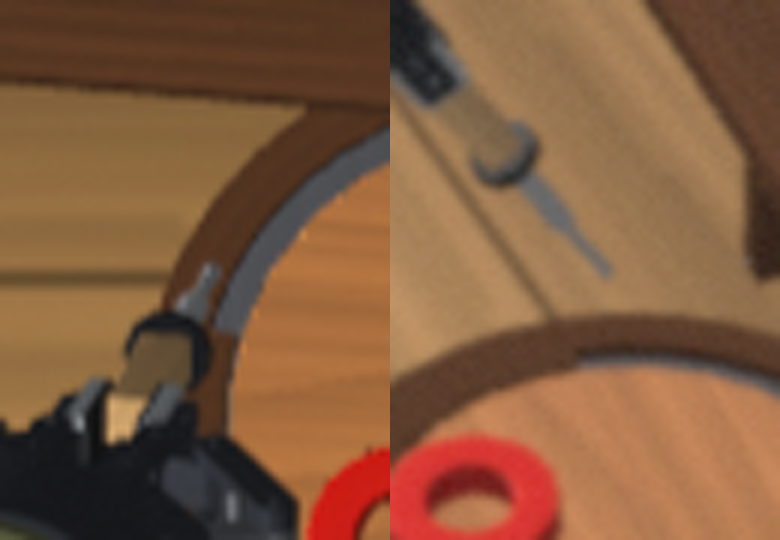

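The crops show the tip just outside the groove's left end, in the air. It sits at crop (212,268) against a predicted (215,273), and about (603,270) against (604,275), so it agrees within about 1 mm. Now down into the groove.

Run:
```python
from h import *
o=manip.get_obs();q=R.from_quat(o["ee_rot"])
t=cv2.imread("pics/t5.png").astype(int);sat=t[:,:,2]-t[:,:,0]
w=sat[228:248,222:240];print(w[:, :])
p,qq=plan(o["position"],q,[(tcp(np.r_[seam(72),z],QS),QS) for z in(.072,.0645)],2)
```

```text
[[ 79  80  79  79  78  74  55  49  50  51  52  50  49  50  49  49  31   2]
 [ 81  81  81  82  79  63  50  49  51  52  51  49  49  49  50  41   9  -5]
 [ 82  82  83  83  76  53  49  49  51  52  50  49  49  49  46  21  -1  -5]
 [ 83  84  84  82  65  50  48  50  50  38  34  45  48  48  33   4  -4  -4]
 [ 79  79  79  76  54  47  49  50  37  11  12  20  49  45  13  -3  -4  -5]
 [ 63  64  64  61  49  47  49  48  28  -2  -3   8  50  30  -1  -6  -5  -5]
 [ 56  56  56  52  47  48  49  42  15  -3   0  23  43   8  -7  -6  -4  -5]
 [ 66  67  62  51  48  49  48  30   0  -2  13  46  30  -2  -5  -5  -5  -5]
 [ 81  79  62  49  48  38  26  11  -3   2  36  47  15  -5  -4  -5  -5  -1]
 [ 88  84  54  49  37  12   5  -5  -2  12  47  34   5  -5  -5  -4  -5   9]
 [ 90  81  49  45  23  -3  -5  -4  -2  10  47  17  -2  -5  -6  -5  -1  32]
 [ 74  61  36  29  11  -5  -4  -4  -3   9  43   5  -5  -5  -6  -5  13  89]
 [ 29  19   4  -1  -3  -3  -3  -3  -2  24  28  -2  -5  -5  -5  -3  31 117]
 [ -2  -4  -4  -3  -3  -3  -2  -1   5  39  15  -4  -5  -6  -6   4  62 109]
 [ -4  -3  -3  -3  -3  -4  -4   0  12  36  24   5   1   0  -3  25  95 110]
 [ 27  19  20  18  18  11   4  -4   0  25  41  30  23  19   8  49 107 109]
 [ 45  40  38  39  37  31  21  -4  -2  16  45  48  47  44  25  71 107 106]
 [ 47  45  45  45  45  43  34  -4  -5   5  34  48  48  41  36 105 107 107]
 [ 47  45  47  45  44  43  35  -5  -5   2  28  48  48  38  46 119 110 110]
 [ 47  46  46  46  44  43  34  -5  -4   0  31  51  49  37  46 110 111 112]]
[-0.22, 0.01, 0.42] [-0.0, 0.0, 0.0] -> [0.559 0.125 0.163]
[-0.04, -0.0, 0.08] [-0.0, 0.0, 0.0] -> [0.559 0.125 0.156]
```

```bash
cat >> h.py <<'E'
C0=C0-[.0008,.0010]
E
python3 - <<'E'
from h import *
o=manip.get_obs();q=R.from_quat(o["ee_rot"])
p,qq=plan(o["position"],q,[(tcp(np.r_[seam(72),z],QS),QS) for z in(.11,.072,.0645)],3)
E
```

```text
[-0.004, 0.02, -0.005] [-0.001, 0.0, 0.001] -> [0.558 0.124 0.202]
[-0.222, 0.0, 0.42] [0.0, 0.0, 0.0] -> [0.558 0.124 0.164]
[-0.044, 0.0, 0.082] [0.0, 0.0, 0.0] -> [0.558 0.124 0.156]
```

Total shift is (-0.27, 0.02, 0.50).

```bash
python3 -m inch '[[[-0.04,0.02,0.07],[0,0,0]],[[-0.08,0.02,0.14],[0,0,0]],[[-0.12,0.02,0.22],[0,0,0]],[[-0.16,0.02,0.29],[0,0,0]],[[-0.19,0.02,0.35],[0,0,0]],[[-0.21,0.02,0.39],[0,0,0]],[[-0.23,0.02,0.42],[0,0,0]],[[-0.25,0.02,0.46],[0,0,0]],[[-0.26,0.02,0.48],[0,0,0]],[[-0.27,0.02,0.5],[0,0,0]]]'
python3 - <<'E'
from h import *
o=manip.get_obs();q=R.from_quat(o["ee_rot"]);tip=o["position"]+q.apply([0,0,LT]);print(tip,o["ft_force"],o["grasp_force"])
t=manip.camera("top")[:,:,::-1];s=manip.camera("scene")[:,:,::-1];print(manip.get_obs()["ft_force"])
a=proj("top",tip)[0].astype(int);b=proj("scene",tip)[0].astype(int);print(proj("top",tip)-a+[35,45],proj("scene",tip)-b+[35,45])
f=lambda im,c:cv2.resize(im[c[1]-45:c[1]+45,c[0]-35:c[0]+30],None,fx=6,fy=6,interpolation=2)
cv2.imwrite("pics/g1.png",np.hstack([f(t,a),f(s,b)]))
E
```

```text
clock: 22.3
position: [0.5583, 0.123, 0.1562]
ee_rot: [0.969, -0.041, 0.242, 0.01]
ft_force: [-0.4, -0.1, -0.7]
grip_width: 0.167
grasp_force: 59.1
[0.60684836 0.11887338 0.0646344 ] [-0.41587919 -0.10939921 -0.65249984] 59.05071051507548
[ 0.00349663 -0.84832794 -0.64285903]
[[35.12350875 45.46818322]] [[35.28871519 45.33089833]]
```

View pics/g1.png

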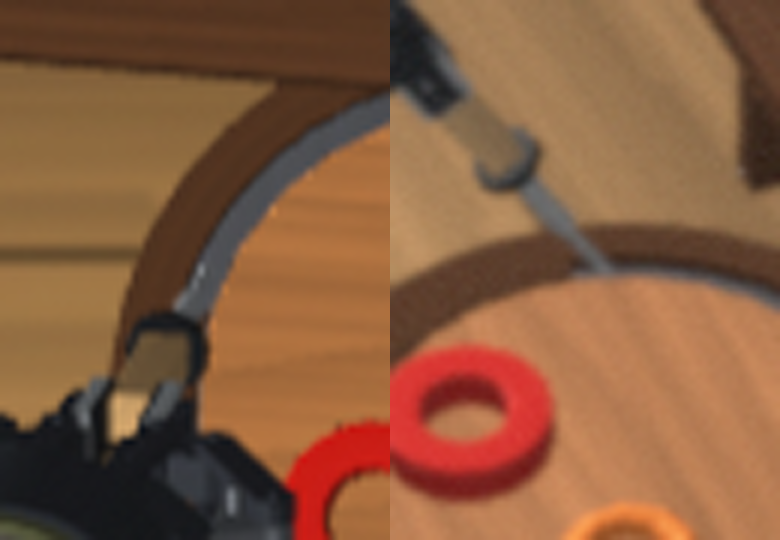

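The tip sits in the grey groove near its left end (top crop (203,268)), with no contact force. Next I'll work out the sweep rows along the arc.

```bash
cat > sw.py <<'E'
import sys;from h import *
a0,a1,step,z=map(float,sys.argv[1:5])
o=manip.get_obs();q=R.from_quat(o["ee_rot"]);p=o["position"]+q.apply([0,0,LT])
print("ang",np.degrees(np.arctan2(*(p[:2]-C0)[::-1]))-YAW,"r",np.hypot(*(p[:2]-C0)),"z",p[2],"F",o["ft_force"])
n=round(abs(a1-a0)/step)
for k in range(n):
    w=[]
    for j in range(1,11):
        d=a0+(a1-a0)*(k+j/10)/n
        w.append(np.round(q.inv().apply(np.r_[seam(d,.110+.0008*max(0,np.cos(np.radians(d)))),z]-p)/.08,2))
    print("call",k);print(",".join(str([x.tolist(),[0,0,0]]).replace(" ","") for x in w))
    p=p+q.apply(w[-1]*.08)
E
python3 sw.py 72 -72 18 .0636
```

```text
ang 71.6726108484158 r 0.10923747776598436 z 0.06446181845503614 F [ 0.00349663 -0.84832794 -0.64285903]
call 0
[[0.03,-0.0,0.03],[0,0,0]],[[0.06,0.01,0.05],[0,0,0]],[[0.1,0.03,0.07],[0,0,0]],[[0.13,0.05,0.08],[0,0,0]],[[0.17,0.07,0.1],[0,0,0]],[[0.2,0.09,0.12],[0,0,0]],[[0.24,0.11,0.14],[0,0,0]],[[0.27,0.13,0.16],[0,0,0]],[[0.3,0.15,0.17],[0,0,0]],[[0.33,0.18,0.19],[0,0,0]]
call 1
[[0.03,0.03,0.02],[0,0,0]],[[0.06,0.05,0.03],[0,0,0]],[[0.09,0.08,0.05],[0,0,0]],[[0.12,0.11,0.06],[0,0,0]],[[0.15,0.14,0.08],[0,0,0]],[[0.18,0.17,0.09],[0,0,0]],[[0.2,0.2,0.1],[0,0,0]],[[0.23,0.24,0.12],[0,0,0]],[[0.25,0.27,0.13],[0,0,0]],[[0.27,0.3,0.14],[0,0,0]]
call 2
[[0.03,0.04,0.01],[0,0,0]],[[0.05,0.08,0.03],[0,0,0]],[[0.07,0.11,0.04],[0,0,0]],[[0.09,0.15,0.05],[0,0,0]],[[0.1,0.19,0.06],[0,0,0]],[[0.12,0.23,0.07],[0,0,0]],[[0.14,0.27,0.07],[0,0,0]],[[0.15,0.31,0.08],[0,0,0]],[[0.17,0.35,0.09],[0,0,0]],[[0.18,0.39,0.1],[0,0,0]]
call 3
[[0.01,0.04,0.0],[0,0,0]],[[0.02,0.08,0.01],[0,0,0]],[[0.03,0.12,0.01],[0,0,0]],[[0.04,0.17,0.02],[0,0,0]],[[0.04,0.21,0.02],[0,0,0]],[[0.05,0.25,0.02],[0,0,0]],[[0.05
[... 574 characters left out ...]
[-0.11,0.28,-0.06],[0,0,0]],[[-0.13,0.32,-0.07],[0,0,0]],[[-0.15,0.35,-0.09],[0,0,0]],[[-0.18,0.39,-0.1],[0,0,0]]
call 6
[[-0.02,0.03,-0.01],[0,0,0]],[[-0.04,0.07,-0.02],[0,0,0]],[[-0.07,0.1,-0.04],[0,0,0]],[[-0.1,0.13,-0.05],[0,0,0]],[[-0.12,0.16,-0.06],[0,0,0]],[[-0.15,0.19,-0.08],[0,0,0]],[[-0.18,0.22,-0.09],[0,0,0]],[[-0.21,0.25,-0.11],[0,0,0]],[[-0.24,0.28,-0.13],[0,0,0]],[[-0.27,0.3,-0.14],[0,0,0]]
call 7
[[-0.03,0.03,-0.02],[0,0,0]],[[-0.06,0.05,-0.04],[0,0,0]],[[-0.09,0.07,-0.05],[0,0,0]],[[-0.13,0.1,-0.07],[0,0,0]],[[-0.16,0.12,-0.09],[0,0,0]],[[-0.2,0.13,-0.11],[0,0,0]],[[-0.23,0.15,-0.13],[0,0,0]],[[-0.27,0.17,-0.14],[0,0,0]],[[-0.3,0.18,-0.16],[0,0,0]],[[-0.34,0.2,-0.18],[0,0,0]]
```

```bash
python3 -m inch '[[[0.03,0,0.03],[0,0,0]],[[0.06,0.01,0.05],[0,0,0]],[[0.1,0.03,0.07],[0,0,0]],[[0.13,0.05,0.08],[0,0,0]],[[0.17,0.07,0.1],[0,0,0]],[[0.2,0.09,0.12],[0,0,0]],[[0.24,0.11,0.14],[0,0,0]],[[0.27,0.13,0.16],[0,0,0]],[[0.3,0.15,0.17],[0,0,0]],[[0.33,0.18,0.19],[0,0,0]]]'
python3 sw.py 54 36 18 .0636
```

```text
clock: 23.4
position: [0.5876, 0.106, 0.1553]
ee_rot: [0.969, -0.041, 0.242, 0.01]
ft_force: [0.2, -0.8, -0.3]
grip_width: 0.162
grasp_force: 59.1
ang 53.905919838593505 r 0.11055699836872014 z 0.06369880886751134 F [ 0.2119301  -0.76031725 -0.31372167]
call 0
[[0.03,0.03,0.02],[0,0,0]],[[0.06,0.05,0.03],[0,0,0]],[[0.09,0.08,0.05],[0,0,0]],[[0.12,0.11,0.06],[0,0,0]],[[0.14,0.14,0.08],[0,0,0]],[[0.17,0.17,0.09],[0,0,0]],[[0.2,0.2,0.11],[0,0,0]],[[0.22,0.24,0.12],[0,0,0]],[[0.25,0.27,0.13],[0,0,0]],[[0.27,0.3,0.14],[0,0,0]]
```

```bash
python3 -m inch '[[[0.03,0.03,0.02],[0,0,0]],[[0.06,0.05,0.03],[0,0,0]],[[0.09,0.08,0.05],[0,0,0]],[[0.12,0.11,0.06],[0,0,0]],[[0.14,0.14,0.08],[0,0,0]],[[0.17,0.17,0.09],[0,0,0]],[[0.2,0.2,0.11],[0,0,0]],[[0.22,0.24,0.12],[0,0,0]],[[0.25,0.27,0.13],[0,0,0]],[[0.27,0.3,0.14],[0,0,0]]]'
python3 -m inch '[[[0.03,0.04,0.01],[0,0,0]],[[0.05,0.08,0.03],[0,0,0]],[[0.07,0.11,0.04],[0,0,0]],[[0.09,0.15,0.05],[0,0,0]],[[0.1,0.19,0.06],[0,0,0]],[[0.12,0.23,0.07],[0,0,0]],[[0.14,0.27,0.07],[0,0,0]],[[0.15,0.31,0.08],[0,0,0]],[[0.17,0.35,0.09],[0,0,0]],[[0.18,0.39,0.1],[0,0,0]]]'
python3 sw.py 18 0 18 .0636
python3 -c "
from h import *
t=manip.camera('top')[:,:,::-1];s=manip.camera('scene')[:,:,::-1]
f=lambda im,c:cv2.resize(im[c[1]-50:c[1]+50,c[0]-40:c[0]+40],None,fx=5,fy=5,interpolation=2)
cv2.imwrite('pics/g2.png',np.hstack([f(t,(272,225)),f(s,(350,235))]))"
```

```text
clock: 24.4
position: [0.6098, 0.0798, 0.1555]
ee_rot: [0.969, -0.041, 0.242, 0.01]
ft_force: [-0.2, 0.2, -1.1]
grip_width: 0.162
grasp_force: 59.1
clock: 25.4
position: [0.6235, 0.0473, 0.1552]
ee_rot: [0.969, -0.041, 0.242, 0.01]
ft_force: [-0.1, -0.3, -0.1]
grip_width: 0.161
grasp_force: 59.1
ang 17.774596918748642 r 0.11122123282415804 z 0.06364244465423802 F [-0.07620965 -0.25335447 -0.13855156]
call 0
[[0.0,0.04,0.0],[0,0,0]],[[0.01,0.08,0.01],[0,0,0]],[[0.02,0.12,0.01],[0,0,0]],[[0.03,0.16,0.02],[0,0,0]],[[0.04,0.21,0.02],[0,0,0]],[[0.04,0.25,0.02],[0,0,0]],[[0.05,0.29,0.03],[0,0,0]],[[0.05,0.34,0.03],[0,0,0]],[[0.05,0.38,0.03],[0,0,0]],[[0.05,0.42,0.03],[0,0,0]]
```

View pics/g2.png

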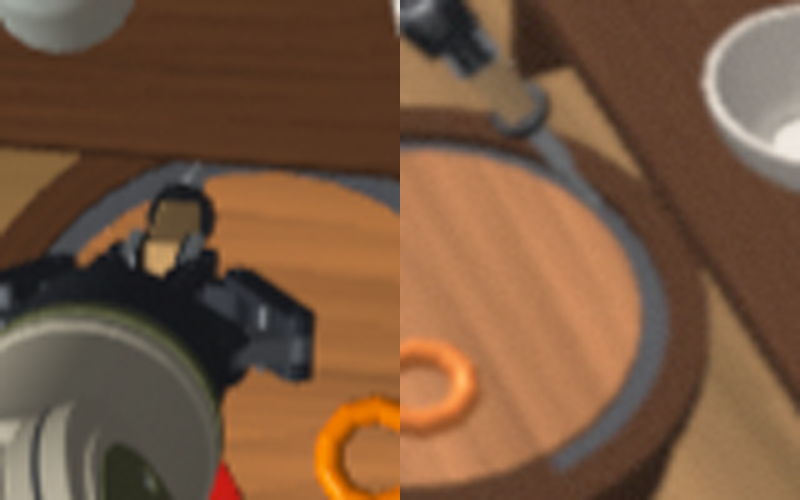

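The tip is in the groove at the back (scene crop about (605,205)), well clear of the shelf board, and the forces are near zero. I'll continue.

```bash
python3 -m inch '[[[0,0.04,0],[0,0,0]],[[0.01,0.08,0.01],[0,0,0]],[[0.02,0.12,0.01],[0,0,0]],[[0.03,0.16,0.02],[0,0,0]],[[0.04,0.21,0.02],[0,0,0]],[[0.04,0.25,0.02],[0,0,0]],[[0.05,0.29,0.03],[0,0,0]],[[0.05,0.34,0.03],[0,0,0]],[[0.05,0.38,0.03],[0,0,0]],[[0.05,0.42,0.03],[0,0,0]]]'
python3 -m inch '[[[0,0.04,0],[0,0,0]],[[0,0.08,0],[0,0,0]],[[-0.01,0.13,-0.01],[0,0,0]],[[-0.01,0.17,-0.01],[0,0,0]],[[-0.02,0.21,-0.01],[0,0,0]],[[-0.02,0.26,-0.01],[0,0,0]],[[-0.03,0.3,-0.02],[0,0,0]],[[-0.04,0.34,-0.02],[0,0,0]],[[-0.05,0.38,-0.03],[0,0,0]],[[-0.06,0.42,-0.03],[0,0,0]]]'
python3 sw.py -18 -72 18 .0636
```

```text
clock: 26.5
position: [0.6251, 0.0134, 0.1549]
ee_rot: [0.969, -0.041, 0.242, 0.01]
ft_force: [0.2, -0.1, -0.9]
grip_width: 0.163
grasp_force: 59.1
clock: 27.5
position: [0.6168, -0.0196, 0.1548]
ee_rot: [0.969, -0.041, 0.242, 0.01]
ft_force: [0.2, -0.0, -1.1]
grip_width: 0.162
grasp_force: 59.0
ang -17.582000071685606 r 0.11011495503964087 z 0.06322682054601131 F [ 0.15212602 -0.04649502 -1.1019632 ]
call 0
[[-0.01,0.05,-0.01],[0,0,0]],[[-0.02,0.09,-0.02],[0,0,0]],[[-0.03,0.13,-0.02],[0,0,0]],[[-0.05,0.17,-0.03],[0,0,0]],[[-0.07,0.21,-0.04],[0,0,0]],[[-0.09,0.25,-0.05],[0,0,0]],[[-0.1,0.29,-0.06],[0,0,0]],[[-0.13,0.33,-0.07],[0,0,0]],[[-0.15,0.36,-0.08],[0,0,0]],[[-0.17,0.4,-0.09],[0,0,0]]
call 1
[[-0.02,0.03,-0.02],[0,0,0]],[[-0.05,0.07,-0.03],[0,0,0]],[[-0.07,0.1,-0.04],[0,0,0]],[[-0.1,0.13,-0.06],[0,0,0]],[[-0.12,0.16,-0.07],[0,0,0]],[[-0.15,0.19,-0.09],[0,0,0]],[[-0.18,0.22,-0.1],[0,0,0]],[[-0.21,0.25,-0.12],[0,0,0]],[[-0.24,0.28,-0.13],[0,0,0]],[[-0.27,0.3,-0.15],[0,0,0]]
call 2
[[-0.03,0.03,-0.02],[0,0,0]],[[-0.06,0.05,-0.03],[0,0,0]],[[-0.1,0.07,-0.05],[0,0,0]],[[-0.13,0.09,-0.07],[0,0,0]],[[-0.16,0.11,-0.09],[0,0,0]],[[-0.2,0.13,-0.1],[0,0,0]],[[-0.23,0.15,-0.12],[0,0,0]],[[-0.27,0.17,-0.14],[0,0,0]],[[-0.3,0.18,-0.16],[0,0,0]],[[-0.34,0.19,-0.18],[0,0,0]]
```

```bash
python3 -m inch '[[[-0.01,0.05,-0.01],[0,0,0]],[[-0.02,0.09,-0.02],[0,0,0]],[[-0.03,0.13,-0.02],[0,0,0]],[[-0.05,0.17,-0.03],[0,0,0]],[[-0.07,0.21,-0.04],[0,0,0]],[[-0.09,0.25,-0.05],[0,0,0]],[[-0.1,0.29,-0.06],[0,0,0]],[[-0.13,0.33,-0.07],[0,0,0]],[[-0.15,0.36,-0.08],[0,0,0]],[[-0.17,0.4,-0.09],[0,0,0]]]'
python3 -m inch '[[[-0.02,0.03,-0.02],[0,0,0]],[[-0.05,0.07,-0.03],[0,0,0]],[[-0.07,0.1,-0.04],[0,0,0]],[[-0.1,0.13,-0.06],[0,0,0]],[[-0.12,0.16,-0.07],[0,0,0]],[[-0.15,0.19,-0.09],[0,0,0]],[[-0.18,0.22,-0.1],[0,0,0]],[[-0.21,0.25,-0.12],[0,0,0]],[[-0.24,0.28,-0.13],[0,0,0]],[[-0.27,0.3,-0.15],[0,0,0]]]'
python3 sw.py -54 -73 19 .0636
```

```text
clock: 28.5
position: [0.5987, -0.05, 0.1547]
ee_rot: [0.969, -0.041, 0.242, 0.01]
ft_force: [0.2, -0.7, -1.2]
grip_width: 0.166
grasp_force: 59.0
clock: 29.5
position: [0.5719, -0.072, 0.1551]
ee_rot: [0.969, -0.041, 0.242, 0.01]
ft_force: [-0.1, 0.1, -0.5]
grip_width: 0.163
grasp_force: 59.0
ang -54.093190799641256 r 0.11026416970673224 z 0.06353749122183235 F [-0.05766969  0.13989865 -0.54565581]
call 0
[[-0.03,0.03,-0.02],[0,0,0]],[[-0.06,0.05,-0.03],[0,0,0]],[[-0.1,0.08,-0.05],[0,0,0]],[[-0.13,0.1,-0.07],[0,0,0]],[[-0.17,0.12,-0.09],[0,0,0]],[[-0.21,0.14,-0.11],[0,0,0]],[[-0.24,0.16,-0.13],[0,0,0]],[[-0.28,0.17,-0.15],[0,0,0]],[[-0.32,0.19,-0.17],[0,0,0]],[[-0.36,0.2,-0.19],[0,0,0]]
```

```bash
python3 -m inch '[[[-0.03,0.03,-0.02],[0,0,0]],[[-0.06,0.05,-0.03],[0,0,0]],[[-0.1,0.08,-0.05],[0,0,0]],[[-0.13,0.1,-0.07],[0,0,0]],[[-0.17,0.12,-0.09],[0,0,0]],[[-0.21,0.14,-0.11],[0,0,0]],[[-0.24,0.16,-0.13],[0,0,0]],[[-0.28,0.17,-0.15],[0,0,0]],[[-0.32,0.19,-0.17],[0,0,0]],[[-0.36,0.2,-0.19],[0,0,0]]]'
python3 - <<'E'
from h import *
o=manip.get_obs();q=R.from_quat(o["ee_rot"]);p=o["position"]+q.apply([0,0,LT])
print("ang",np.degrees(np.arctan2(*(p[:2]-C0)[::-1]))-YAW,"r",np.hypot(*(p[:2]-C0)),p)
Q=R.from_quat([.9865,.164,0,0])
plan(o["position"],q,[(tcp(p+[0,0,.06],q),q),(np.array([.4723,-.3444,.226]),Q)],2)
E
```

```text
clock: 30.5
position: [0.5381, -0.085, 0.1551]
ee_rot: [0.969, -0.041, 0.242, 0.01]
ft_force: [1.0, 0.1, -0.5]
grip_width: 0.164
grasp_force: 59.1
ang -73.04627850883946 r 0.10998787388360659 [ 0.58656863 -0.08916289  0.06349809]
[0.35, -0.0, -0.66] [0.0, 0.0, 0.0] -> [ 0.538 -0.085  0.215]
[-0.1, 0.83, -0.09] [0.03, -0.15, -0.13] -> [ 0.522 -0.15   0.217]
[-0.2, 0.81, -0.1] [0.03, -0.15, -0.13] -> [ 0.505 -0.215  0.22 ]
[-0.29, 0.78, -0.09] [0.04, -0.16, -0.13] -> [ 0.489 -0.28   0.224]
[-0.38, 0.74, -0.06] [0.03, -0.15, -0.13] -> [ 0.472 -0.345  0.226]
```

```bash
python3 -m inch '[[[0.03,0,-0.06],[0,0,0]],[[0.06,0,-0.12],[0,0,0]],[[0.1,0,-0.19],[0,0,0]],[[0.13,0,-0.25],[0,0,0]],[[0.17,0,-0.32],[0,0,0]],[[0.21,0,-0.4],[0,0,0]],[[0.25,0,-0.47],[0,0,0]],[[0.28,0,-0.53],[0,0,0]],[[0.32,0,-0.6],[0,0,0]],[[0.35,0,-0.66],[0,0,0]]]'
python3 -m inch '[[[-0.01,0.08,-0.01],[0,-0.01,-0.01]],[[-0.02,0.16,-0.02],[0,-0.03,-0.02]],[[-0.03,0.25,-0.03],[0.01,-0.04,-0.04]],[[-0.04,0.33,-0.04],[0.01,-0.06,-0.05]],[[-0.05,0.41,-0.05],[0.01,-0.07,-0.06]],[[-0.06,0.5,-0.06],[0.02,-0.09,-0.08]],[[-0.07,0.58,-0.06],[0.02,-0.1,-0.09]],[[-0.08,0.66,-0.07],[0.02,-0.12,-0.1]],[[-0.09,0.75,-0.08],[0.03,-0.13,-0.12]],[[-0.1,0.83,-0.09],[0.03,-0.15,-0.13]]]'
python3 -m inch '[[[-0.02,0.08,-0.01],[0,-0.01,-0.01]],[[-0.04,0.16,-0.02],[0,-0.03,-0.02]],[[-0.06,0.25,-0.03],[0.01,-0.04,-0.04]],[[-0.08,0.33,-0.04],[0.01,-0.06,-0.05]],[[-0.1,0.41,-0.05],[0.01,-0.07,-0.06]],[[-0.12,0.5,-0.06],[0.02,-0.09,-0.08]],[[-0.14,0.58,-0.07],[0.02,-0.1,-0.09]],[[-0.16,0.66,-0.08],[0.02,-0.12,-0.1]],[[-0.18,0.74,-0.09],[0.03,-0.13,-0.12]],[[-0.2,0.81,-0.1],[0.03,-0.15,-0.13]]]'
python3 - <<'E'
from h import *
o=manip.get_obs();q=R.from_quat(o["ee_rot"])
plan(o["position"],q,[(np.array([.4723,-.3444,.226]),R.from_quat([.9865,.164,0,0]))],2)
E
```

```text
clock: 31.5
position: [0.5384, -0.0849, 0.2154]
ee_rot: [0.969, -0.041, 0.242, 0.01]
ft_force: [-0.2, 0.8, -0.6]
grip_width: 0.162
grasp_force: 59.1
clock: 32.5
position: [0.522, -0.1509, 0.2174]
ee_rot: [0.983, 0.011, 0.183, 0.009]
ft_force: [0.2, 0.7, -0.7]
grip_width: 0.161
grasp_force: 59.0
clock: 33.5
position: [0.5054, -0.2159, 0.2205]
ee_rot: [0.99, 0.062, 0.124, 0.007]
ft_force: [0.8, -0.2, -0.7]
grip_width: 0.162
grasp_force: 59.0
[-0.29, 0.77, -0.09] [0.04, -0.16, -0.13] -> [ 0.489 -0.28   0.224]
[-0.38, 0.74, -0.06] [0.03, -0.15, -0.13] -> [ 0.472 -0.345  0.226]
```

```bash
python3 -m inch '[[[-0.03,0.08,-0.01],[0,-0.02,-0.01]],[[-0.06,0.15,-0.02],[0.01,-0.03,-0.02]],[[-0.09,0.23,-0.03],[0.01,-0.05,-0.04]],[[-0.12,0.31,-0.04],[0.02,-0.06,-0.05]],[[-0.15,0.38,-0.05],[0.02,-0.08,-0.06]],[[-0.17,0.46,-0.06],[0.02,-0.1,-0.08]],[[-0.2,0.54,-0.07],[0.03,-0.11,-0.09]],[[-0.23,0.62,-0.08],[0.03,-0.13,-0.1]],[[-0.26,0.69,-0.09],[0.04,-0.14,-0.12]],[[-0.29,0.77,-0.09],[0.04,-0.16,-0.13]]]'
python3 -m inch '[[[-0.04,0.08,-0.01],[0,-0.02,-0.01]],[[-0.08,0.16,-0.01],[0,-0.03,-0.02]],[[-0.12,0.24,-0.02],[0.01,-0.05,-0.04]],[[-0.16,0.32,-0.03],[0.01,-0.06,-0.05]],[[-0.2,0.4,-0.03],[0.02,-0.08,-0.07]],[[-0.25,0.48,-0.04],[0.02,-0.1,-0.08]],[[-0.3,0.56,-0.05],[0.02,-0.11,-0.1]],[[-0.34,0.64,-0.05],[0.03,-0.13,-0.11]],[[-0.38,0.74,-0.06],[0.03,-0.15,-0.13]],[[-0.38,0.74,-0.06],[0.03,-0.15,-0.13]]]'
python3 - <<'E'
from h import *
o=manip.get_obs();q=R.from_quat(o["ee_rot"]);Q=R.from_quat([.9865,.164,0,0]);print(o["position"],(q.inv()*Q).as_rotvec(True))
plan(o["position"],q,[(np.array([.4723,-.3444,.226]),Q),(np.array([.4723,-.3444,.1115]),Q)],3)
t=manip.camera('top')[:,:,::-1];s=manip.camera('scene')[:,:,::-1]
f=lambda im,c:cv2.resize(im[c[1]-50:c[1]+50,c[0]-40:c[0]+40],None,fx=5,fy=5,interpolation=2)
cv2.imwrite('pics/r.png',np.hstack([f(t,(460,300)),f(s,(358,375))]))
E
```

```text
clock: 34.5
position: [0.4888, -0.2798, 0.2236]
ee_rot: [0.992, 0.114, 0.06, 0.002]
ft_force: [0.3, -0.7, -0.2]
grip_width: 0.165
grasp_force: 59.0
clock: 35.5
position: [0.4723, -0.345, 0.2256]
ee_rot: [0.986, 0.165, 0.0, 0.0]
ft_force: [0.2, 0.5, -0.4]
grip_width: 0.167
grasp_force: 59.1
[ 0.4722622  -0.34499565  0.22562077] [ 0.05456648 -0.00982385  0.09610357]
[0.003, -0.007, -0.005] [0.001, -0.0, 0.002] -> [ 0.472 -0.344  0.226]
[-0.0, -0.0, 0.716] [0.0, -0.0, 0.0] -> [ 0.472 -0.344  0.169]
[-0.0, -0.0, 0.716] [0.0, -0.0, 0.0] -> [ 0.472 -0.344  0.111]
```

View pics/r.png

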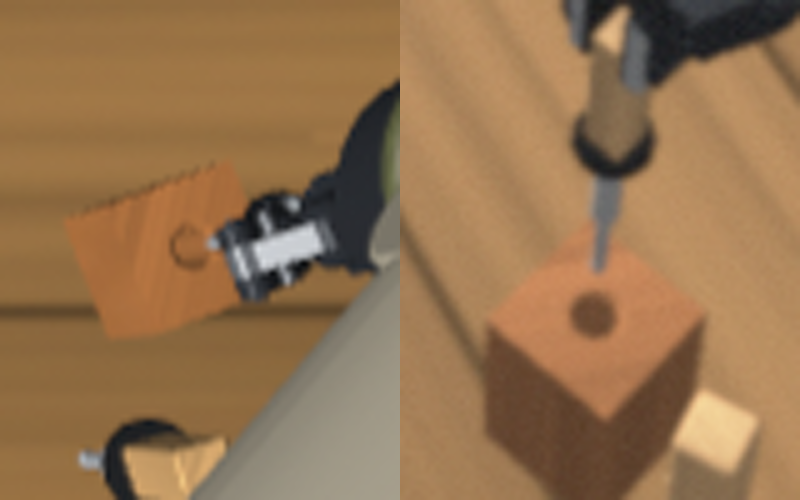

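The tip hangs right above the hole. In the scene crop the hole is at (594,315) and the tip at (598,268); in the top crop they are at (190,247) and (213,243). I'll check the offset by triangulation.

Run:
```python
from h import *
print("hole",plane("top",(458,299.4),.088),plane("scene",(356.8,388),.088),tri((356.8,388),(458,299.4)))
print("ball",tri((357.6,378.0),(462.8,298.7)),plane("top",(462.8,298.7),.122),plane("scene",(357.6,378),.122))
o=manip.get_obs();print(o["position"]+R.from_quat(o["ee_rot"]).apply([0,0,LT]))
```

```text
hole [[ 0.47145491 -0.34260252  0.088     ]] [[ 0.47275462 -0.34370309  0.088     ]] (array([ 0.47224207, -0.34311347,  0.08715874]), np.float64(0.0015783334161182582))
ball (array([ 0.47177974, -0.34335982,  0.12337283]), np.float64(0.0018401569453976678)) [[ 0.47098987 -0.34339047  0.122     ]] [[ 0.47311536 -0.34296694  0.122     ]]
[ 0.4725643  -0.34405226  0.12190447]
```

```bash
python3 -m inch '[[[0,-0.01,0.08],[0,0,0]],[[0,-0.01,0.16],[0,0,0]],[[0,-0.01,0.24],[0,0,0]],[[0,-0.01,0.32],[0,0,0]],[[0,-0.01,0.4],[0,0,0]],[[0,-0.01,0.48],[0,0,0]],[[0,-0.01,0.56],[0,0,0]],[[0,-0.01,0.64],[0,0,0]],[[0,-0.01,0.72],[0,0,0]],[[0,-0.01,0.8],[0,0,0]]]'
python3 -m inch '[[[0,0,0.08],[0,0,0]],[[0,0,0.16],[0,0,0]],[[0,0,0.24],[0,0,0]],[[0,0,0.32],[0,0,0]],[[0,0,0.4],[0,0,0]],[[0,0,0.46],[0,0,0]],[[0,0,0.52],[0,0,0]],[[0,0,0.57],[0,0,0]],[[0,0,0.61],[0,0,0]],[[0,0,0.63],[0,0,0]]]'
```

```text
clock: 36.6
position: [0.4723, -0.3431, 0.1612]
ee_rot: [0.986, 0.165, 0.001, -0.0]
ft_force: [-0.0, -0.3, -1.1]
grip_width: 0.164
grasp_force: 59.1
clock: 37.6
position: [0.4723, -0.343, 0.111]
ee_rot: [0.986, 0.165, 0.001, -0.0]
ft_force: [-0.5, 0.1, -1.7]
grip_width: 0.166
grasp_force: 59.1
```

```bash
python3 -m inch '[[[0,0,0.003],[0,0,0]],[[0,0,0.006],[0,0,0]],[[0,0,0.009],[0,0,0]],[[0,0,0.012],[0,0,0]],[[0,0,0.012],[0,0,0]],[[0,0,0.012],[0,0,0]],[[0,0,0.012],[0,0,0]],[[0,0,0.012],[0,0,0]],[[0,0,0.012],[0,0,0]],[[0,0,0.012],[0,0,0]]]'
```

```text
clock: 38.6
position: [0.4726, -0.3431, 0.1107]
ee_rot: [0.986, 0.165, 0.001, 0.0]
ft_force: [-1.9, 0.9, 5.5]
grip_width: 0.166
grasp_force: 59.8
```

Contact shows +5.5 N, so the collar is on the block. I'll open partway and retreat straight up.

```bash
python3 -m inch '[[[0,0,0],[0,0,0]],[[0,0,0],[0,0,0]],[[0,0,0],[0,0,0]],[[0,0,0],[0,0,0]],[[0,0,0],[0,0,0]],[[0,0,0],[0,0,0]],[[0,0,0],[0,0,0]],[[0,0,0],[0,0,0]],[[0,0,0],[0,0,0]],[[0,0,0],[0,0,0]]]' 0.55
python3 -m inch '[[[0,0,-0.05],[0,0,0]],[[0,0,-0.1],[0,0,0]],[[0,0,-0.2],[0,0,0]],[[0,0,-0.3],[0,0,0]],[[0,0,-0.4],[0,0,0]],[[0,0,-0.5],[0,0,0]],[[0,0,-0.6],[0,0,0]],[[0,0,-0.7],[0,0,0]],[[0,0,-0.85],[0,0,0]],[[0,0,-1],[0,0,0]]]'
python3 -m inch '[[[0,0,-0.1],[0,0,0]],[[0,0,-0.2],[0,0,0]],[[0,0,-0.3],[0,0,0]],[[0,0,-0.4],[0,0,0]],[[0,0,-0.5],[0,0,0]],[[0,0,-0.6],[0,0,0]],[[0,0,-0.7],[0,0,0]],[[0,0,-0.8],[0,0,0]],[[0,0,-0.8],[0,0,0]],[[0,0,-0.8],[0,0,0]]]'
python3 - <<'E'
from h import *
t=manip.camera('top')[:,:,::-1];s=manip.camera('scene')[:,:,::-1]
a=cv2.resize(s,(533,400));f=cv2.resize(s[335:435,325:391],None,fx=4,fy=4,interpolation=2)
cv2.imwrite('pics/end.png',np.hstack([a,f]))
E
```

```text
clock: 39.6
position: [0.4724, -0.3431, 0.1104]
ee_rot: [0.986, 0.165, 0.001, 0.0]
ft_force: [0.0, 0.3, -0.1]
grip_width: 0.55
grasp_force: 0.0
clock: 40.6
position: [0.4722, -0.3431, 0.1914]
ee_rot: [0.986, 0.165, 0.001, -0.0]
ft_force: [0.4, 0.2, 0.4]
grip_width: 0.551
grasp_force: 0.0
clock: 41.6
position: [0.4722, -0.3431, 0.2543]
ee_rot: [0.986, 0.165, 0.001, -0.0]
ft_force: [0.5, 0.3, -0.3]
grip_width: 0.55
grasp_force: 0.0
```

View pics/end.png

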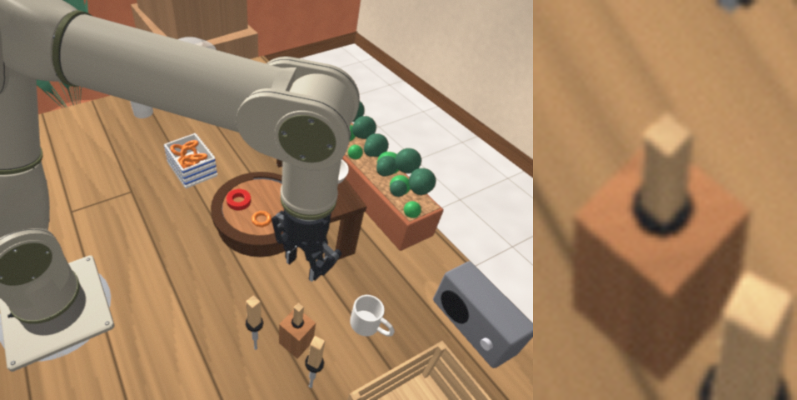

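The pick stands upright in its rest with the collar flat on the block (crop (663,210)). The other visible items are where they were, and the gripper is clear.

```bash
python3 -c "
from workcell import manip
print(manip.hand_in())"
```

```text
the job is handed in; nothing more can be done
None
```

I ran the pick's tip along the groove from its left end to its right end at about 3.5 cm/s, with almost no force measured at the wrist, stood the pick back in its rest with the collar on the block, and handed the job in at about 42 s.

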